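Set the patty press stop to 20 mm and try one stroke

TASK

The bench patty press is to be set up for a 20 mm stroke. Wind the knurled stop collar down the threaded rod until its underside stands 20 mm above the top of the press head, let go of it, then pull the lever down until the collar lands on the head and let the lever spring all the way back up. Do not knock over or shove the other things on the table.

Things in the scene. Friction and masses are not known exactly. Their poses are not given: they have to be found in the camera images.
- press: Bench-top patty press of cast aluminium, fixed. Origin on the table, under the axis of its upright ram; -x is the worker's side (facing the robot within 0.35 rad), the lever is on the -y side, the scale on +y. Base 240 x 170 mm, 22 high, with a mould ring 118 across, rim at z 52; column behind at x 74 to 120; head x -38 to 120, 70 mm wide, flat top at z 185 mm.
- press_top (a point): Point on the flat top of the head (z 185 mm) on the axis, where the threaded rod (the ram's upper end, 20 mm thick, 65 mm tall with the lever up) comes out. The collar's underside must stand 20 mm above it. Beside the rod, at press y 68 to 82 mm, a steel scale strip reaches 45 mm above the head's top: a line every 5 mm from the head's top, longer every 10.
- stop_height (a joint): Height in m of the collar's underside above the head's top with the lever up (0 to 0.038); it must be set to 0.020 and begins at 0.026 to 0.032. Right-hand quick thread, 12 mm per turn (1.91 mm per rad): clockwise from above winds it down. The thread is stiff (about 0.2 N m to turn), so the collar stays where it is left.
- collar: Knurled dark steel stop collar on the rod, round, 46 mm across, 22 mm high, taken by its knurled rim. Origin: centre of its underside, on the axis; it turns and sinks as it is wound down (the hand must sink with it), and goes down with the rod when the lever is pulled, until it lands at press_top. When set, the rod's end is 23 mm above its top.
- collar_mid (a point): Centre of the collar: on the axis, half way up its height (11 mm above its underside).
- lever (a joint): Turn of the lever in rad: 0 = fully up (arm 0.6 rad above level, pointing to the press's -x side), growing as the grip is pulled down, at most 1.52. It drives the rod and collar down 25 mm per rad: with the collar at 20 mm it lands at 0.8 rad. A spring brings it back to 0; the pull at the grip is about 5 to 9 N.
- lever_grip (a point): Centre of the lever's grip: a round black bar 26 mm thick and 88 mm long, lying level along the press's y direction on the press's -y side, 130 mm from the pivot. Lever up: 223 mm above the table, at x -107, y -115 mm in the press's frame. The point moves with the lever.
- lever_pivot (a point): Point on the lever's level axis of turning (along the press's y), straight beside the grip: x 0, y -115, z 150 mm in the press's frame. The grip's centre runs on a circle of radius 130 mm about it.
- ketchup: Dark red squeeze bottle, 62 mm across, 175 mm tall, standing near the press on its scale side; leave it standing. Origin: centre of its underside.
- mustard: Tan squeeze bottle, 62 mm across, 185 mm tall; leave it standing. Origin: centre of its underside.
- steel_mug: Steel mug, 78 mm across, 78 mm tall, standing near the press on its lever side; leave it standing. Origin: centre of its underside.
- pickle_jar: Amber jar, 68 mm across, 105 mm tall; leave it standing. Origin: centre of its underside.
- tumbler_a: Upturned drinking glass, 74 mm across, 92 mm tall; leave it. Origin: centre of its underside.
- tumbler_b: Upturned drinking glass like the other; leave it. Origin: centre of its underside.
- turner: Turner (spatula) with a black handle, 260 mm long, lying on the table between the robot and the press; leave it. Origin: its middle, on the table.

How it is judged:
By the outcome, as a careful person would: the job done as asked, in the order asked, and still so for the second after the job is handed in, with the robot touching nothing.
It also fails if it takes over 72 s, if anything falls off the work surface, if the arm or the gripper's body presses on something with over 40 N, if the wrist force passes 120 N, or if a joint passes its speed limit or range.

ROBOT

A 6-joint arm with a two-finger parallel gripper is mounted at the origin on the work surface. World frame = base frame: x ahead of the robot, y to its left, z up, the work surface at z = 0. Lengths are in mm, angles in rad, forces in N, time in s.
With the tool pointing down it reaches from about 350 to 975 mm from the base axis. Payload 7.1 kg.
Tool frame: the origin (TCP) lies at the very end of the fingers, on their centre line; the grasp point (between the pads) lies 19 mm behind it (ctrl.pinch_z is the z of the grasp point in the tool frame, in mm); z points along the fingers, y is the direction in which the jaws open and shut (so a half turn about z gives the same grasp; the last joint's range is limited). The gripper opens to 88 mm and grips with 3 to 60 N. Pads are 20 mm wide; open, the fingers measure 115 mm over their backs; the gripper's body (75 mm by 178 mm) begins 61 mm behind the grasp point.
Start: joints at [1.201, 0.423, 1.63, -0, 1.089, -0.019], TCP at [214.749, 586.931, 222.675] pointing down, gripper open.
Joint ranges: [-3, 3], [-0.9, 2.11], [0.09, 2.58], [-1.31, 4.45], [0.11, 2.69], [-2.54, 2.54]. Speed limits (rad/s): [2.39, 2.39, 3.01, 3.14, 3.14, 3.14].

INTERFACE

Orientations are given as a rotation vector (axis times angle).
In Python, from workcell import get_obs, optics, ctrl gives the robot as it stands.
- The arm moves only by the shell command python3 -m jog 'ROWS'. ROWS is a JSON object of lists of equal length, an entry for each row: "delta_rot": the turn, a rotation vector about the tool's x, y, z in rad, a list of three; "translation": the shift along the tool's x, y, z in mm, a list of three; "hand": the opening, from -1 (shut) to 1 (fully open). In form: {"delta_rot": [[rx, ry, rz], ...], "translation": [[x, y, z], ...], "hand": [hand, ...]}. A call has 1 to 5 rows; each row is the pose to reach, as a shift and turn from the pose commanded when the call began, along the tool's axes at that moment; what a row does not reach only later rows make up. A row lasts 1/10 s, in which the tool goes at most 50 mm and 8.59 degrees, less where a joint would pass 70% of its speed; a pose out of reach is approached as far as the arm can. A call with a gripper value outside its range is refused whole. The fingers move at their own pace and stop on an object; the grip force is fixed at half the most. Time passes only in rows, so rows that repeat a pose let the fingers close. It gives the time, the measured TCP pose, the force and the opening at its end, in the units of the state.
- get_obs(): the state, without advancing time (a new reading comes with each control period).
- optics.get_image(name): name is "scene" or "top" or "wrist"; returns the picture (400x640x3 uint8, red, green, blue); there is no depth.
- optics.calibration(name): a dict with "intrinsics" (3x3 intrinsics, pixels), "k1" (the pictures are not rectified: a ray, as slopes to the right and down, at radius r is drawn at 1 + k1 r^2 times it, then the intrinsics apply), "cam_to_world" (4x4, takes a point from camera to world coordinates). Camera axes: x right, y up, looking along -z (the intrinsics and any distortion apply to the point x, -y, -z); pixel columns grow to the right and rows downward; lengths in mm; the calibration is good to about 2 mm. A picture is of the moment at which its call begins: read the wrist's pose just before it. calibration takes no time and is no camera call; for the wrist camera it gives the pose at the moment of the call.
- ctrl.close_job(): hands the job in, once; it reports no verdict.
The state is a dict: "t": time; "qpos": joint angles; "qvel": joint speeds; "joint_torque": joint torques, N m; "ee_pos": TCP position; "orientation": TCP orientation; "ft_force": force on the tool from outside, world axes, zero at the start; "moment": the same for the moment, N m; "width": finger opening in mm.
Only numpy, scipy, OpenCV 4.12 (cv2) and the standard library are available. Lean on these libraries where they do the work, as an engineer would, in place of code of your own. Each camera call takes 0.05 s, during which the arm holds its last target. There are 200 camera calls.

## Working session

There is one attempt and no reset: what is moved stays moved. The work goes in short steps, Python scripts to look and compute and a shell command to move; the robot and the scene stay as the last step left them, time stands still between calls to the robot, and variables do not carry over. Pictures are saved under pics/ and viewed, about 8 in all and at most 12, crops included, and the job is handed in when it is done.

```bash
mkdir -p pics
python3 - <<'E'
from workcell import get_obs, optics, ctrl
import cv2,numpy as np
for n in("scene","top"):
    c=optics.calibration(n);print(n,np.round(c["intrinsics"],1).tolist(),c["k1"],np.round(c["cam_to_world"],3).tolist())
    cv2.imwrite(f"pics/{n}0.png",optics.get_image(n)[:,:,::-1])
s=get_obs();print({k:np.round(v,3).tolist() for k,v in s.items()},ctrl.pinch_z)
E
ls
```

```text
scene [[474.3, 0.0, 322.2], [0.0, 474.3, 202.0], [0.0, 0.0, 1.0]] 0.03744421161714839 [[0.527, -0.718, 0.454, 1328.283], [0.85, 0.451, -0.274, -432.464], [-0.008, 0.53, 0.848, 1495.318], [0.0, 0.0, 0.0, 1.0]]
top [[470.9, 0.0, 318.9], [0.0, 470.9, 206.8], [0.0, 0.0, 1.0]] -0.07795126923248938 [[-0.026, 0.992, -0.123, 431.876], [-1.0, -0.026, 0.003, -23.312], [-0.001, 0.123, 0.992, 1631.569], [0.0, 0.0, 0.0, 1.0]]
{'t': 0.1, 'qpos': [1.201, 0.424, 1.631, -0.0, 1.089, -0.019], 'qvel': [-0.001, -0.001, -0.001, 0.002, -0.002, -0.0], 'joint_torque': [0.0, -54.562, -27.433, 0.064, 0.019, -0.0], 'ee_pos': [214.575, 586.47, 221.995], 'orientation': [-0.548, -3.093, 0.002], 'ft_force': [0.271, 0.41, -0.34], 'moment': [-0.045, -0.019, -0.026], 'width': 87.801} -18.700000000000003
pics
```

View pics/scene0.png

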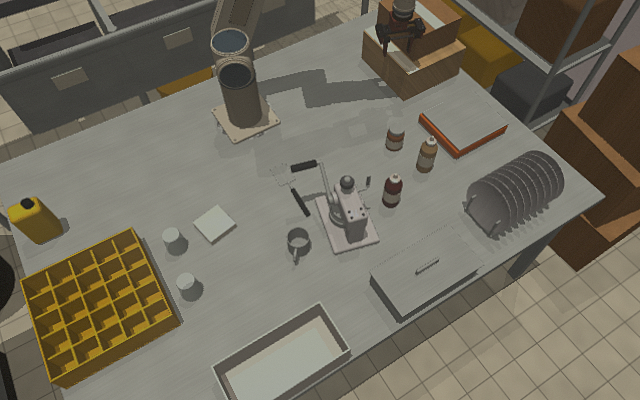

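View pics/top0.png

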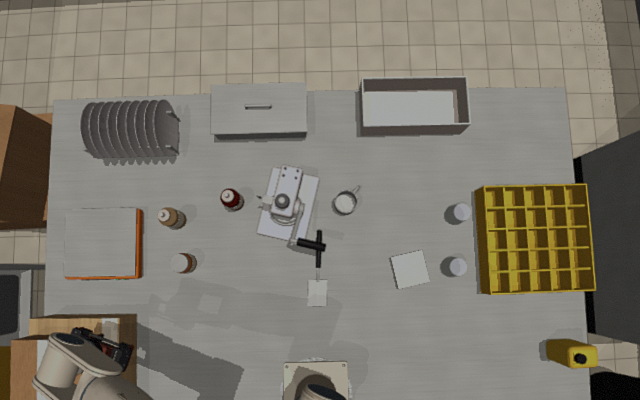

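Top view: the collar is at about (282,201), the grip bar at about (312,245) above the turner handle, and the base corners are near (319,177), (305,243) and (257,234). The scene view agrees.

```bash
cat > h.py <<'E'
import numpy as np,cv2
from workcell import get_obs,optics,ctrl
from scipy.spatial.transform import Rotation as R
def cal(n):
    c=optics.calibration(n);return np.array(c["intrinsics"]),c["k1"],np.array(c["cam_to_world"])
def ray(c,p):
    K,k,T=c;d=cv2.undistortPoints(np.array([[p]],float),K,np.array([k,0,0,0.]))[0,0]
    v=T[:3,:3]@np.array([d[0],-d[1],-1]);return T[:3,3],v
def onz(c,p,z):
    o,v=ray(c,p);return o+v*(z-o[2])/v[2]
def proj(c,P):
    K,k,T=c;q=T[:3,:3].T@(np.array(P,float)-T[:3,3]);s=np.array([q[0],-q[1]])/-q[2]
    s=s*(1+k*(s@s));return K[:2,:2]@s+K[:2,2]
def press(P,ax,yaw):
    return np.array([*(np.array(ax[:2])+R.from_euler('z',yaw).as_matrix()[:2,:2]@np.array(P[:2])),P[2]])
E
python3 - <<'E'
from h import *
c=cal("top")
for n,p,z in(("collar",(282,201),236),("c1",(319,177),22),("c2",(305,243),22),("c3",(257,234),22),("grip",(312,245),223),("ket",(231,199),170),("mug",(345,203),78)):print(n,onz(c,p,z).round(0))
im=cv2.imread("pics/top0.png");cr=im[150:310,210:370];cv2.imwrite("pics/c.png",cv2.resize(cr,None,fx=4,fy=3.75,interpolation=cv2.INTER_CUBIC)[:600])
E
```

```text
collar [626.  83. 236.]
c1 [736. -30.  22.]
c2 [509.  23.  22.]
c3 [543. 187.  22.]
grip [493.  -3. 223.]
ket [645. 249. 170.]
mug [ 635. -114.   78.]
```

View pics/c.png

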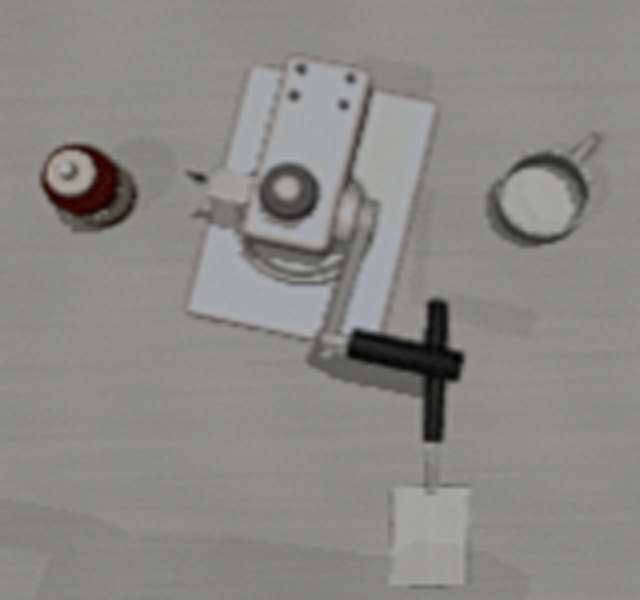

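Zoomed crop: collar at crop (289,191) → px (282,201), grip centre → px (311.5,244.7), base corners as before. The yaw comes out near -0.22, and the grip and collar agree on an axis of about (624,85). Next I check the wrist camera's mounting and work out the approach.

```bash
cat >> h.py <<'E'
def tool():
    s=get_obs();return np.array(s["ee_pos"]),R.from_rotvec(s["orientation"])
def rel(P,Rt=None):
    p,r=tool();print("T",(r.inv().apply(np.array(P)-p)).round(1), "" if Rt is None else (r.inv()*Rt).as_rotvec().round(3))
E
python3 - <<'E'
from h import *
p,r=tool();K,k,T=cal("wrist");print(K[0,0],k,r.inv().apply(T[:3,3]-p).round(1),(r.inv()*R.from_matrix(T[:3,:3])).as_matrix().round(2).tolist())
print(r.as_matrix().round(3).tolist())
rel((624,85,330));rel((560,85,360))
E
```

```text
336.1402851642634 -0.011843071381742608 [  85.     0.5 -161.9] [[-0.0, 0.95, 0.31], [1.0, -0.0, 0.0], [0.0, 0.31, -0.95]]
[[-0.939, 0.344, -0.0], [0.344, 0.939, -0.001], [0.0, -0.001, -1.0]]
T [-556.8 -330.4 -107.5] 
T [-496.7 -352.4 -137.5]
```

```bash
python3 -m jog '{"delta_rot":[[0,0,0],[0,0,0],[0,0,0],[0,0,0],[0,0,0]],"translation":[[-40,-24,-20],[-80,-47,-40],[-120,-71,-60],[-160,-94,-80],[-200,-118,-100]],"hand":[1,1,1,1,1]}' >/dev/null
python3 -m jog '{"delta_rot":[[0,0,0],[0,0,0],[0,0,0],[0,0,0],[0,0,0]],"translation":[[-40,-24,-2],[-80,-47,-4],[-120,-71,-6],[-160,-94,-8],[-200,-118,-8]],"hand":[1,1,1,1,1]}' >/dev/null
python3 -m jog '{"delta_rot":[[0,0,0],[0,0,0],[0,0,0],[0,0,0],[0,0,0]],"translation":[[-40,-24,0],[-80,-47,0],[-120,-71,0],[-157,-94,0],[-157,-94,0]],"hand":[1,1,1,1,1]}'
python3 -m jog '{"delta_rot":[[0,0,-0.14],[0,0,-0.28],[0,0,-0.42],[0,0,-0.56],[0,0,-0.7]],"translation":[[0,0,0],[0,0,0],[0,0,0],[0,0,0],[0,0,0]],"hand":[1,1,1,1,1]}' >/dev/null
python3 -m jog '{"delta_rot":[[0,0,-0.14],[0,0,-0.28],[0,0,-0.42],[0,0,-0.51],[0,0,-0.51]],"translation":[[0,0,0],[0,0,0],[0,0,0],[0,0,0],[0,0,0]],"hand":[1,1,1,1,1]}'
python3 - <<'E'
from h import *
print(np.round(get_obs()["qpos"],3))
cv2.imwrite("pics/w1.png",optics.get_image("wrist")[:,:,::-1])
c=cal("wrist")
for z in(185,207+7,250):print(z,proj(c,(624,85,z)).round(0))
E
```

```text
t: 1.6
ee_pos: [625.0, 83.6, 328.7]
orientation: [0.555, 3.092, -0.002]
ft_force: [0.2, 1.8, 0.4]
width: 87.7
t: 2.6
ee_pos: [622.1, 88.4, 329.2]
orientation: [1.31, -2.854, -0.001]
ft_force: [-0.2, -0.6, -0.3]
width: 87.6
[ 0.122  0.331  1.515  0.     1.297 -2.309]
185 [316. 187.]
214 [315. 196.]
250 [315. 209.]
```

View pics/w1.png

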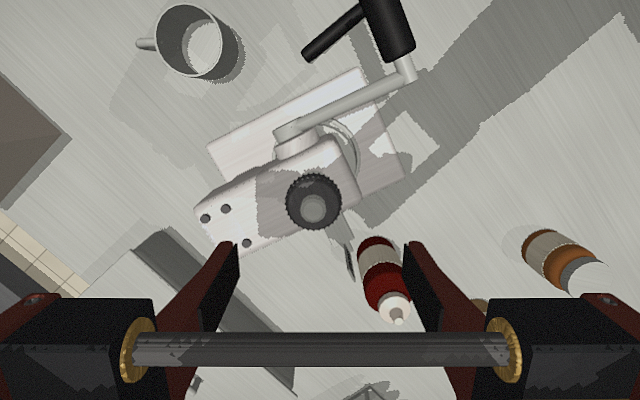

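The wrist view shows the rod end at about (313,208) inside the collar (x 285–342, y 173–230), with the grip at the top right and the scale at (348,255).

Run:
```python
from h import *
c=cal("wrist");print(onz(c,(313,208),250).round(1),onz(c,(313.5,202),234).round(1))
im=cv2.imread("pics/w1.png");h=cv2.cvtColor(im,cv2.COLOR_BGR2GRAY)
m=(h[165:240,275:355]<110).astype(np.uint8)
m=cv2.morphologyEx(m,cv2.MORPH_CLOSE,np.ones((9,9)));n,l,s,ce=cv2.connectedComponentsWithStats(m);i=1+s[1:,4].argmax();print(s[i],ce[i]+[275,165])
# head edge yaw: dark holes
for p in((205,218),(225,208),(247,243)):print(onz(c,p,185).round(1))
print("grip",onz(c,(387,30),223).round(1)); rel((622,85,330))
print(tool()[1].as_matrix().round(3).tolist())
```

```text
[624.3  83.4 250. ] [624.5  83.8 234. ]
[  10    7   58   59 2192] [313.41012774 199.73312044]
[726.   38.2 185. ]
[703.8  43.8 185. ]
[713.8  83.9 185. ]
grip [500.9  22.9 223. ]
T [ 2.6 -2.1 -0.7] 
[[-0.654, -0.756, -0.001], [-0.756, 0.654, 0.0], [0.0, 0.001, -1.0]]
```

```bash
python3 -m jog '{"delta_rot":[[0,0,0],[0,0,0],[0,0,0],[0,0,0],[0,0,0]],"translation":[[2.1,-4.9,20],[2.1,-4.9,45],[2.1,-4.9,68],[2.1,-4.9,68],[2.1,-4.9,68]],"hand":[-0.3,-0.3,-0.3,-0.3,-0.3]}' 
python3 -m jog '{"delta_rot":[[0,0,0],[0,0,0],[0,0,0],[0,0,0],[0,0,0]],"translation":[[0,0,5],[0,0,10],[0,0,15],[0,0,17],[0,0,17]],"hand":[-0.3,-0.3,-0.3,-0.3,-0.3]}'
```

```text
t: 3.15
ee_pos: [625.0, 83.1, 261.7]
orientation: [1.306, -2.856, -0.0]
ft_force: [0.5, 0.3, 0.3]
width: 51.1
t: 3.65
ee_pos: [624.9, 82.8, 244.2]
orientation: [1.308, -2.856, -0.0]
ft_force: [0.3, 0.3, 0.6]
width: 30.4
```

```bash
python3 -m jog '{"delta_rot":[[0,0,0],[0,0,0],[0,0,0],[0,0,0],[0,0,0]],"translation":[[0,0,1],[0,0,2],[0,0,3],[0,0,4],[0,0,4]],"hand":[-0.3,-0.3,-0.3,-0.3,-0.3]}'; python3 -m jog '{"delta_rot":[[0,0,0],[0,0,0]],"translation":[[0,0,1],[0,0,2]],"hand":[-0.3,-0.3]}' ; python3 -c "
from h import *;cv2.imwrite('pics/w2.png',optics.get_image('wrist')[:,:,::-1])"
```

```text
t: 4.15
ee_pos: [625.0, 82.8, 240.4]
orientation: [1.308, -2.856, -0.0]
ft_force: [-0.5, -0.3, 0.2]
width: 30.7
t: 4.35
ee_pos: [625.1, 82.9, 238.5]
orientation: [-1.308, 2.856, -0.0]
ft_force: [-0.1, -0.6, -0.1]
width: 30.8
```

View pics/w2.png

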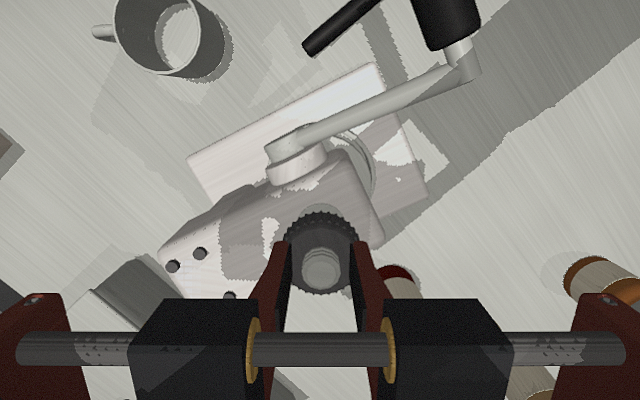

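The fingers straddle the rod end (322,266) evenly, and the collar's rim shows behind it. I'll carry on down gently.

```bash
for i in 1 2 ; do python3 -m jog '{"delta_rot":[[0,0,0],[0,0,0],[0,0,0]],"translation":[[0,0,0.5],[0,0,1],[0,0,1]],"hand":[-0.3,-0.3,-0.3]}' | egrep "ee|ft"; done
```

```text
ee_pos: [625.1, 82.8, 237.4]
ft_force: [0.2, -0.8, -0.5]
ee_pos: [625.2, 82.9, 237.2]
ft_force: [-1.1, -0.4, 5.4]
```

```bash
python3 -c "
from h import *
K,k,T=cal('wrist');T[2,3]+=1.2
print(onz((K,k,T),(322,266),250),np.round(get_obs()['qpos'],3))"
python3 -m jog '{"delta_rot":[[0,0,0],[0,0,0],[0,0,0],[0,0,0],[0,0,0]],"translation":[[0,0,-6],[0,0,-6],[0,0,-6],[0,0,-6],[0,0,-6]],"hand":[-0.3,1,1,1,1]}' | grep width
python3 -m jog '{"delta_rot":[[0,0,0],[0,0,0],[0,0,0]],"translation":[[0,0,0],[0,0,0],[0,0,0]],"hand":[1,1,1]}'
```

```text
[622.47870013  81.97359496 250.        ] [ 0.113  0.416  1.605  0.     1.12  -2.317]
width: 59.4
t: 5.8
ee_pos: [625.1, 82.8, 242.5]
orientation: [1.308, -2.856, -0.0]
ft_force: [0.4, -0.9, -0.3]
width: 82.9
```

```bash
python3 -m jog '{"delta_rot":[[0,0,0],[0,0,0],[0,0,0],[0,0,0],[0,0,0]],"translation":[[0.8,1,10],[0.8,1,22],[0.8,1,33.5],[0.8,1,33.5],[0.8,1,33.5]],"hand":[1,1,1,1,1]}'
python3 -m jog '{"delta_rot":[[0,0,0],[0,0,0],[0,0,0],[0,0,0],[0,0,0]],"translation":[[0,0,0],[0,0,0],[0,0,0],[0,0,0],[0,0,0]],"hand":[-1,-1,-1,-1,-1]}'
python3 -m jog '{"delta_rot":[[0,0,0],[0,0,0],[0,0,0]],"translation":[[0,0,0],[0,0,0],[0,0,0]],"hand":[-1,-1,-1]}';python3 -c "
from h import *;print(np.round(get_obs()['moment'],2))"
```

```text
t: 6.3
ee_pos: [623.5, 82.9, 208.3]
orientation: [1.308, -2.855, -0.001]
ft_force: [1.4, 0.6, -0.3]
width: 87.8
t: 6.8
ee_pos: [623.9, 82.9, 209.3]
orientation: [-1.308, 2.856, -0.0]
ft_force: [-0.5, -0.1, -1.0]
width: 51.4
t: 7.1
ee_pos: [624.4, 82.5, 209.3]
orientation: [-1.308, 2.855, -0.001]
ft_force: [3.1, -2.6, -0.5]
width: 45.5
[-0.34 -0.35 -0.02]
```

```bash
python3 -m jog '{"delta_rot":[[0,0,0.14],[0,0,0.28],[0,0,0.42],[0,0,0.56],[0,0,0.7]],"translation":[[0,-0.7,0.27],[0,-0.7,0.53],[0,-0.7,0.8],[0,-0.7,1.07],[0,-0.7,1.34]],"hand":[-1,-1,-1,-1,-1]}';python3 -c "
from h import *;print(np.round(get_obs()['moment'],2),np.round(get_obs()['qpos'],3))"
```

```text
t: 7.6
ee_pos: [623.5, 84.1, 207.9]
orientation: [0.241, -3.131, -0.004]
ft_force: [-2.4, 6.1, 3.2]
width: 45.5
[1.15 0.45 0.2 ] [ 0.114  0.446  1.631  0.003  1.066 -1.612]
```

```bash
python3 -m jog '{"delta_rot":[[0,0,0.14],[0,0,0.28],[0,0,0.42],[0,0,0.56],[0,0,0.7]],"translation":[[0,0.7,0.27],[0,0.7,0.53],[0,0.7,0.8],[0,0.7,1.07],[0,0.7,1.34]],"hand":[-1,-1,-1,-1,-1]}' | egrep "ee|ft|or|wid"
python3 -m jog '{"delta_rot":[[0,0,0.14],[0,0,0.28],[0,0,0.42],[0,0,0.56],[0,0,0.7]],"translation":[[0,0,0.27],[0,0,0.53],[0,0,0.8],[0,0,1.07],[0,0,1.34]],"hand":[-1,-1,-1,-1,-1]}';python3 -c "
from h import *;print(np.round(get_obs()['moment'],2),np.round(get_obs()['qpos'],3))"
```

```text
ee_pos: [624.0, 85.9, 206.6]
orientation: [-0.847, -3.024, -0.006]
ft_force: [0.4, 10.1, 0.1]
width: 45.3
t: 8.6
ee_pos: [625.4, 87.0, 205.3]
orientation: [-1.833, -2.551, -0.01]
ft_force: [5.7, 14.7, -4.2]
width: 45.4
[ 2.36 -1.    0.2 ] [ 0.117  0.45   1.631  0.006  1.057 -0.211]
```

The TCP path fits a hand 2.65 mm off the axis along tool x, which puts the axis at (626.2, 84.5). I'll release, turn back, recentre and measure again.

```bash
python3 -m jog '{"delta_rot":[[0,0,0],[0,0,0],[0,0,0],[0,0,0],[0,0,0]],"translation":[[0,0,0],[0,0,0],[0,0,0],[0,0,0],[0,0,0]],"hand":[1,1,1,1,1]}' 
python3 -m jog '{"delta_rot":[[0,0,0],[0,0,-0.14],[0,0,-0.28],[0,0,-0.42],[0,0,-0.56]],"translation":[[0,0,-20],[0,0,-36],[0,0,-36],[0,0,-36],[0,0,-36]],"hand":[1,1,1,1,1]}' >/dev/null
python3 -m jog '{"delta_rot":[[0,0,-0.14],[0,0,-0.28],[0,0,-0.42],[0,0,-0.56],[0,0,-0.7]],"translation":[[0,0,0],[0,0,0],[0,0,0],[0,0,0],[0,0,0]],"hand":[1,1,1,1,1]}' >/dev/null
python3 -m jog '{"delta_rot":[[0,0,-0.14],[0,0,-0.28],[0,0,-0.42],[0,0,-0.56],[0,0,-0.7]],"translation":[[0,0,0],[0,0,0],[0,0,0],[0,0,0],[0,0,0]],"hand":[-0.3,-0.3,-0.3,-0.3,-0.3]}'
python3 -c "
from h import *;print(np.round(get_obs()['qpos'],3));rel((626.2,84.5,240))"
```

```text
t: 9.1
ee_pos: [624.1, 82.9, 205.0]
orientation: [-1.826, -2.556, 0.0]
ft_force: [-0.5, -0.7, -0.2]
width: 82.1
t: 10.6
ee_pos: [624.2, 82.9, 241.0]
orientation: [1.114, -2.937, -0.0]
ft_force: [0.1, -0.5, -0.0]
width: 51.0
[ 0.113  0.411  1.603  0.     1.128 -2.183]
T [-2.6 -0.2  1. ]
```

Recentre, then touch the collar top (expected TCP z about 233.3).

```bash
python3 -m jog '{"delta_rot":[[0,0,0],[0,0,0],[0,0,0],[0,0,0],[0,0,0]],"translation":[[-2.6,-0.2,0],[-2.6,-0.2,2],[-2.6,-0.2,3],[-2.6,-0.2,5],[-2.6,-0.2,5]],"hand":[-0.3,-0.3,-0.3,-0.3,-0.3]}' | egrep "ee|ft|wid"
for i in 1 2 3 4 ; do python3 -m jog '{"delta_rot":[[0,0,0],[0,0,0],[0,0,0]],"translation":[[0,0,0.5],[0,0,1],[0,0,1]],"hand":[-0.3,-0.3,-0.3]}' | egrep "ee|ft"; done
```

```text
ee_pos: [626.1, 84.7, 235.6]
ft_force: [-0.4, 0.1, 0.6]
width: 30.6
ee_pos: [626.3, 84.7, 235.0]
ft_force: [0.0, -0.2, -0.4]
ee_pos: [626.3, 84.7, 234.0]
ft_force: [-0.1, 0.3, 0.5]
ee_pos: [626.4, 84.7, 233.2]
ft_force: [-0.7, 0.1, 1.5]
ee_pos: [626.5, 84.7, 233.1]
ft_force: [-2.5, 0.1, 7.3]
```

```bash
python3 -m jog '{"delta_rot":[[0,0,0],[0,0,0],[0,0,0],[0,0,0],[0,0,0]],"translation":[[0,0,-10],[0,0,-20],[0,0,-20],[0,0,-20],[0,0,-20]],"hand":[-0.3,-0.3,-1,-1,-1]}' | egrep "ee|ft|wid"
for i in 1 2 3; do python3 -m jog '{"delta_rot":[[0,0,0],[0,0,0],[0,0,0]],"translation":[[0,0,0.5],[0,0,1],[0,0,1]],"hand":[-1,-1,-1]}' | egrep "ee|ft|wid"; done
```

```text
ee_pos: [626.1, 84.7, 251.7]
ft_force: [-0.0, -0.7, -0.4]
width: 10.3
ee_pos: [626.2, 84.7, 250.6]
ft_force: [0.1, 0.5, -0.1]
width: 0.4
ee_pos: [626.4, 84.7, 250.4]
ft_force: [-1.0, 0.2, 4.4]
width: 0.6
ee_pos: [626.4, 84.7, 250.4]
ft_force: [-3.5, -1.1, 9.5]
width: 0.6
```

```bash
python3 -m jog '{"delta_rot":[[0,0,0],[0,0,0],[0,0,0],[0,0,0],[0,0,0]],"translation":[[0,0,-5],[0,0,-5],[0,0,-5],[0,0,-5],[0,0,-5]],"hand":[1,1,1,1,1]}' | grep width
python3 -m jog '{"delta_rot":[[0,0,0],[0,0,0],[0,0,0],[0,0,0]],"translation":[[0,0,0],[0,0,0],[0,0,0],[0,0,0]],"hand":[1,1,1,1]}'
python3 -m jog '{"delta_rot":[[0,0,0],[0,0,0],[0,0,0],[0,0,0],[0,0,0]],"translation":[[0,0,15],[0,0,30],[0,0,45],[0,0,49],[0,0,49]],"hand":[1,1,1,1,1]}'
python3 -m jog '{"delta_rot":[[0,0,0],[0,0,0],[0,0,0],[0,0,0],[0,0,0]],"translation":[[0,0,0],[0,0,0],[0,0,0],[0,0,0],[0,0,0]],"hand":[-1,-1,-1,-1,-1]}' >/dev/null
python3 -m jog '{"delta_rot":[[0,0,0],[0,0,0],[0,0,0]],"translation":[[0,0,0],[0,0,0],[0,0,0]],"hand":[-1,-1,-1]}'
python3 -m jog '{"delta_rot":[[0,0,0.14],[0,0,0.28],[0,0,0.42],[0,0,0.56],[0,0,0.7]],"translation":[[0,0,0.27],[0,0,0.53],[0,0,0.8],[0,0,1.07],[0,0,1.34]],"hand":[-1,-1,-1,-1,-1]}'
```

```text
width: 37.0
t: 14.6
ee_pos: [626.3, 84.7, 254.0]
orientation: [1.105, -2.941, -0.0]
ft_force: [0.3, -0.3, -0.2]
width: 69.1
t: 15.1
ee_pos: [625.6, 84.6, 203.4]
orientation: [1.105, -2.938, -0.001]
ft_force: [0.4, -0.2, 0.8]
width: 88.0
t: 15.9
ee_pos: [626.4, 84.7, 205.2]
orientation: [-1.105, 2.94, -0.0]
ft_force: [0.1, -0.2, 1.2]
width: 45.6
t: 16.4
ee_pos: [626.5, 84.6, 203.9]
orientation: [-0.022, 3.141, -0.0]
ft_force: [-0.8, -1.3, 2.1]
width: 45.4
```

Well centred now. The remaining 2.3 rad:

```bash
for i in 1 2 3; do python3 -m jog '{"delta_rot":[[0,0,0.14],[0,0,0.28],[0,0,0.42],[0,0,0.56],[0,0,0.7]],"translation":[[0,0,0.27],[0,0,0.53],[0,0,0.8],[0,0,1.07],[0,0,1.34]],"hand":[-1,-1,-1,-1,-1]}' | egrep "ee|ft"; done
python3 -m jog '{"delta_rot":[[0,0,0.1],[0,0,0.2],[0,0,0.2]],"translation":[[0,0,0.19],[0,0,0.38],[0,0,0.38]],"hand":[-1,-1,-1]}'
python3 -m jog '{"delta_rot":[[0,0,0],[0,0,0],[0,0,0],[0,0,0],[0,0,0]],"translation":[[0,0,0],[0,0,0],[0,0,0],[0,0,0],[0,0,0]],"hand":[1,1,1,1,1]}' | grep width
python3 -m jog '{"delta_rot":[[0,0,0],[0,0,0],[0,0,0],[0,0,0],[0,0,0]],"translation":[[0,0,-15],[0,0,-32],[0,0,-32],[0,0,-32],[0,0,-32]],"hand":[1,1,-0.3,-0.3,-0.3]}' | grep ee
python3 -m jog '{"delta_rot":[[0,0,0],[0,0,0],[0,0,0],[0,0,0],[0,0,0]],"translation":[[0,0,0],[0,0,0],[0,0,0],[0,0,0],[0,0,2]],"hand":[-0.3,-0.3,-0.3,-0.3,-0.3]}'
```

```text
ee_pos: [626.5, 84.5, 202.6]
ft_force: [-0.7, -0.2, 2.0]
ee_pos: [626.4, 84.5, 201.2]
ft_force: [0.1, -2.1, 1.7]
ee_pos: [626.3, 84.5, 199.9]
ft_force: [-1.3, -0.9, 2.9]
t: 18.2
ee_pos: [626.3, 84.5, 199.5]
orientation: [2.856, 1.309, -0.0]
ft_force: [-0.9, -1.5, 2.2]
width: 45.9
width: 81.9
ee_pos: [626.0, 84.6, 230.9]
t: 19.7
ee_pos: [626.5, 84.7, 229.4]
orientation: [2.855, 1.311, 0.001]
ft_force: [-0.3, 0.1, -0.5]
width: 31.3
```

```bash
for i in 1 2 3 4 5; do python3 -m jog '{"delta_rot":[[0,0,0],[0,0,0],[0,0,0]],"translation":[[0,0,0.3],[0,0,0.6],[0,0,0.6]],"hand":[-0.3,-0.3,-0.3]}' | egrep "ee|ft"; done
python3 -m jog '{"delta_rot":[[0,0,0],[0,0,0],[0,0,0],[0,0,0],[0,0,0]],"translation":[[0,0,-10],[0,0,-25],[0,0,-25],[0,0,-25],[0,0,-25]],"hand":[-0.3,-0.3,-1,-1,-1]}' | egrep "ee|ft|wid"
for i in 1 2 3; do python3 -m jog '{"delta_rot":[[0,0,0],[0,0,0],[0,0,0]],"translation":[[0,0,0.3],[0,0,0.6],[0,0,0.6]],"hand":[-1,-1,-1]}' | egrep "ee|ft|wid"; done
```

```text
ee_pos: [626.3, 84.7, 228.7]
ft_force: [-0.2, -0.2, -0.0]
ee_pos: [626.3, 84.7, 228.1]
ft_force: [-0.1, 0.1, -0.4]
ee_pos: [626.4, 84.7, 227.5]
ft_force: [-0.6, 0.2, -0.4]
ee_pos: [626.5, 84.7, 227.5]
ft_force: [-2.1, -0.6, 3.8]
ee_pos: [626.5, 84.7, 227.4]
ft_force: [-4.2, -0.7, 8.6]
ee_pos: [626.1, 84.7, 251.0]
ft_force: [-0.2, 0.3, -0.1]
width: 10.1
ee_pos: [626.3, 84.6, 250.4]
ft_force: [0.2, 0.1, 0.0]
width: 0.6
ee_pos: [626.3, 84.7, 250.4]
ft_force: [-1.7, -0.6, 6.0]
width: 0.4
ee_pos: [626.3, 84.7, 250.4]
ft_force: [-4.0, -1.1, 7.9]
width: 0.4
```

```bash
python3 -m jog '{"delta_rot":[[0,0,0],[0,0,0],[0,0,0],[0,0,0],[0,0,0]],"translation":[[0,0,-10],[12,22,-10],[23,44,-10],[23,44,20],[23,44,40]],"hand":[-1,-1,-1,-1,-1]}' | egrep "ee|ft"
python3 -m jog '{"delta_rot":[[0,0,0],[0,0,0],[0,0,0],[0,0,0]],"translation":[[0,0,15],[0,0,20],[0,0,22],[0,0,22]],"hand":[-1,-1,-1,-1]}' | egrep "ee|ft"
for i in 1 2 3 ; do python3 -m jog '{"delta_rot":[[0,0,0],[0,0,0],[0,0,0]],"translation":[[0,0,0.5],[0,0,1],[0,0,1]],"hand":[-1,-1,-1]}' | egrep "ee|ft"; done
```

```text
ee_pos: [675.3, 73.3, 208.5]
ft_force: [-0.6, -0.5, -0.5]
ee_pos: [675.2, 73.6, 188.2]
ft_force: [-0.1, 0.1, 0.1]
ee_pos: [674.9, 73.5, 187.1]
ft_force: [0.4, 0.1, 0.3]
ee_pos: [674.7, 73.4, 185.5]
ft_force: [-0.0, -0.2, -0.7]
ee_pos: [674.7, 73.5, 185.4]
ft_force: [-3.1, -0.4, 6.9]
```

The head top touches at 185.4, the rod end at 250.4 and the collar top at 227.5. That gives a stop height of 20.1 mm by either reference. Now over to the lever grip at about (495,-2,223).

```bash
python3 -m jog '{"delta_rot":[[0,0,0],[0,0,0],[0,0,0],[0,0,0],[0,0,0]],"translation":[[0,0,-40],[0,0,-80],[-20,-10,-115],[-60,-30,-115],[-95,-47,-115]],"hand":[-1,-1,1,1,1]}' | egrep "ee|ft"
python3 -m jog '{"delta_rot":[[0,0,-0.1],[0,0,-0.24],[0,0,-0.36],[0,0,-0.475],[0,0,-0.475]],"translation":[[-35,-17,0],[-70,-35,0],[-80,-39.4,0],[-80,-39.4,0],[-80,-39.4,0]],"hand":[1,1,1,1,1]}'
python3 - <<'E'
from h import *
print(np.round(get_obs()["qpos"],3))
cv2.imwrite("pics/w3.png",optics.get_image("wrist")[:,:,::-1])
c=cal("wrist");print(proj(c,(495.4,-2.4,223)).round(0));rel((495.4,-2.4,223))
E
```

```text
ee_pos: [576.4, 31.7, 300.6]
ft_force: [0.4, 0.1, -0.7]
t: 25.4
ee_pos: [494.9, -3.2, 299.8]
orientation: [2.466, 1.946, 0.001]
ft_force: [0.4, 0.9, 0.1]
width: 61.3
[-0.03   0.139  1.832  0.     1.169  0.204]
[321. 212.]
T [ 0.6  0.  76.8]
```

View pics/w3.png

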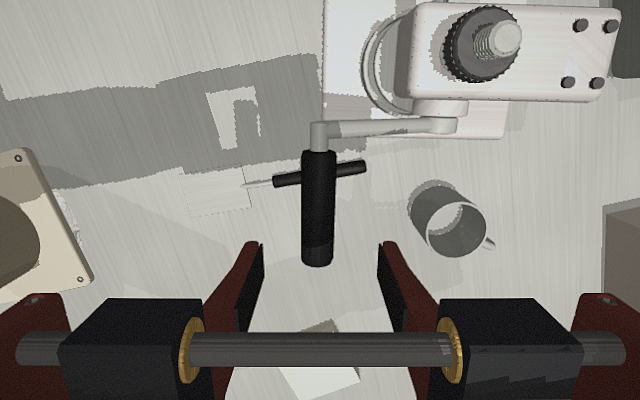

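The grip bar is upright in view with its centre at about (318,208), against a prediction of (321,212), so it sits squarely between the fingers. Descend and grip.

```bash
python3 -m jog '{"delta_rot":[[0,0,0],[0,0,0],[0,0,0],[0,0,0],[0,0,0]],"translation":[[0.6,-1,10],[0.6,-1,35],[0.6,-1,65],[0.6,-1,95],[0.6,-1,95]],"hand":[1,1,1,1,1]}'
python3 -m jog '{"delta_rot":[[0,0,0],[0,0,0],[0,0,0],[0,0,0],[0,0,0]],"translation":[[0,0,0],[0,0,0],[0,0,0],[0,0,0],[0,0,0]],"hand":[-1,-1,-1,-1,-1]}' | grep ee
python3 -m jog '{"delta_rot":[[0,0,0],[0,0,0],[0,0,0],[0,0,0],[0,0,0]],"translation":[[0,0,0],[0,0,0],[0,0,0],[0,0,0],[0,0,0]],"hand":[-1,-1,-1,-1,-1]}'
```

```text
t: 25.95
ee_pos: [491.4, -1.8, 200.4]
orientation: [-2.464, -1.941, 0.01]
ft_force: [-0.7, 0.4, 0.6]
width: 87.9
ee_pos: [494.7, -2.1, 205.3]
t: 26.95
ee_pos: [493.0, -1.9, 204.4]
orientation: [-2.465, -1.944, 0.003]
ft_force: [-4.5, 2.3, 5.1]
width: 25.9
```

```bash
python3 -m jog '{"delta_rot":[[0,0,0],[0,0,0],[0,0,0],[0,0,0],[0,0,0]],"translation":[[0,-6.8,11.1],[0,-12.4,22.8],[0,-16.9,35],[0,-20.1,47.6],[0,-22.1,60.4]],"hand":[-1,-1,-1,-1,-1]}'
python3 -m jog '{"delta_rot":[[0,0,0],[0,0,0],[0,0,0],[0,0,0]],"translation":[[0,-0.6,13],[0,0,26],[0,0.5,29],[0,0.5,29]],"hand":[-1,-1,-1,-1]}'
```

```text
t: 27.45
ee_pos: [472.5, 3.5, 144.5]
orientation: [-2.467, -1.945, -0.001]
ft_force: [-5.1, 2.1, 10.6]
width: 25.6
t: 27.85
ee_pos: [471.3, 3.7, 114.5]
orientation: [-2.465, -1.942, 0.004]
ft_force: [-7.5, 5.0, 7.7]
width: 26.0
```

```bash
for i in 1 2 3 4; do python3 -m jog '{"delta_rot":[[0,0,0],[0,0,0],[0,0,0]],"translation":[[0,0.2,1],[0,0.4,2],[0,0.4,2]],"hand":[-1,-1,-1]}' | egrep "ee|ft|wid"; done
```

```text
ee_pos: [471.4, 3.7, 112.8]
ft_force: [-8.7, 6.7, 8.9]
width: 25.4
ee_pos: [471.6, 3.6, 110.8]
ft_force: [-9.2, 6.4, 8.7]
width: 25.6
ee_pos: [471.7, 3.6, 108.7]
ft_force: [-9.6, 7.5, 8.3]
width: 25.5
ee_pos: [471.9, 3.5, 106.6]
ft_force: [-10.2, 7.1, 8.9]
width: 25.2
```

```bash
for i in 1 2 3 ; do python3 -m jog '{"delta_rot":[[0,0,0],[0,0,0],[0,0,0]],"translation":[[0,0.2,1],[0,0.4,2],[0,0.4,2]],"hand":[-1,-1,-1]}' | egrep "ee|ft|wid"; done
python3 - <<'E'
from h import *
cv2.imwrite("pics/w4.png",optics.get_image("wrist")[:,:,::-1])
E
```

```text
ee_pos: [472.1, 3.5, 104.6]
ft_force: [-9.8, 8.0, 9.0]
width: 25.4
ee_pos: [472.3, 3.4, 102.5]
ft_force: [-10.0, 8.3, 7.4]
width: 25.4
ee_pos: [472.6, 3.3, 100.4]
ft_force: [-9.8, 7.8, 5.9]
width: 25.3
```

View pics/w4.png

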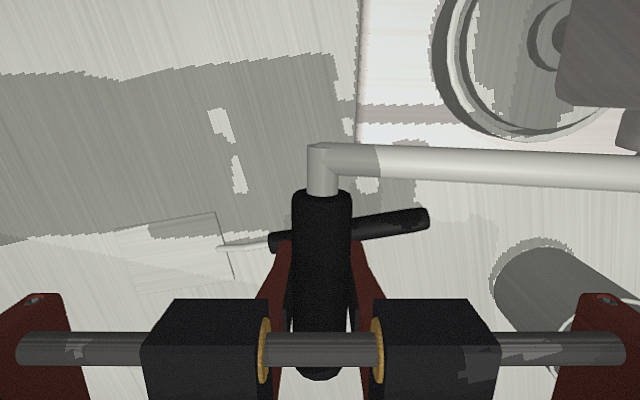

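The wrist view has the bar (292–350, 190–380) between the fingers and the metal stub end at (323,150). I need to see whether the bar slipped in the grip.

Run:
```python
from h import *
c=cal("wrist");s=cal("scene");A=(626.2,84.5);yaw=-0.235
for th in(.6,.7,.75,.8,.85,.9):
    f=.6-th;P=lambda y:press((-130*np.cos(f),y,150+130*np.sin(f)),A,yaw)
    a=proj(c,P(-71));b=proj(c,P(-159));w=proj(c,P(-80)+13*np.array([.972,-.233,0]))-proj(c,P(-80)-13*np.array([.972,-.233,0]));print(th,a.round(0),b.round(0),np.hypot(*w).round(1),P(-115).round(0),proj(s,P(-71)).round(0))
im=optics.get_image("scene")[:,:,::-1];cv2.imwrite("pics/s2.png",cv2.resize(im[130:260,270:430],None,fx=5,fy=4.6,interpolation=cv2.INTER_CUBIC))
print([ (n,(proj(s,(626.2,84.5,z))-[270,130])*[5,4.6]) for n,z in(("185",185),("rodend230",230))])
```

```text
0.6 [322. 216.] [322. 405.] 71.4 [473.   3. 150.] [314. 171.]
0.7 [323. 205.] [323. 381.] 64.8 [474.   3. 137.] [314. 173.]
0.75 [325. 200.] [325. 370.] 62.0 [474.   3. 131.] [314. 174.]
0.8 [328. 195.] [327. 360.] 59.4 [476.   2. 124.] [314. 176.]
0.85 [331. 191.] [329. 351.] 57.1 [477.   2. 118.] [314. 177.]
0.9 [334. 187.] [332. 343.] 55.0 [479.   2. 112.] [315. 178.]
[('185', array([380.58081718, 272.49635442])), ('rodend230', array([383.01629066, 237.06957523]))]
```

View pics/s2.png

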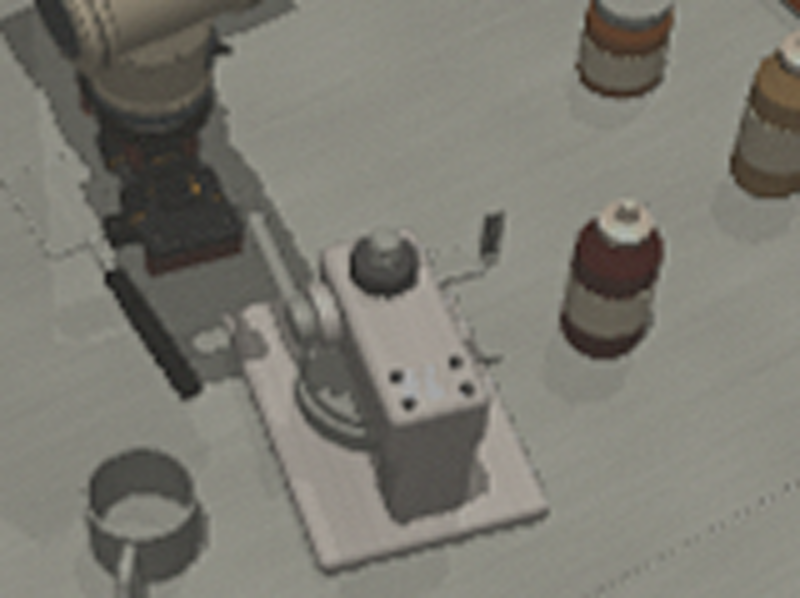

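```bash
for i in 1 2 ; do python3 -m jog '{"delta_rot":[[0,0,0],[0,0,0],[0,0,0]],"translation":[[0,0,1],[0,0,2],[0,0,2]],"hand":[-1,-1,-1]}' | egrep "ee|ft|wid"; done
python3 - <<'E'
from h import *
a=optics.get_image("wrist");p=cv2.imread("pics/w4.png")[:,:,::-1]
cv2.imwrite("pics/w5.png",a[:,:,::-1])
for n,i in(("4",p),("5",a)):
    g=cv2.cvtColor(i,cv2.COLOR_RGB2GRAY)
    print(n,"endrow",np.where(g[150:260,320]<60)[0][0]+150,"stub",np.where(g[100:200,322]>0)[0][0], "width@215",[x for x in (np.where(g[215,260:380]<60)[0][[0,-1]]+260)],"far",np.where(g[365:400,320]<45)[0][[0,-1]]+365)
    e=g[130:160,300:345].astype(int);print(np.abs(np.diff(e[:,22])).argmax()+130)
E
```

```text
ee_pos: [472.9, 3.3, 98.6]
ft_force: [-10.2, 7.8, 7.5]
width: 25.3
ee_pos: [473.3, 3.2, 96.7]
ft_force: [-10.4, 6.2, 8.6]
width: 25.1
4 endrow 197 stub 0 width@215 [np.int64(292), np.int64(379)] far [367 379]
147
5 endrow 197 stub 0 width@215 [np.int64(292), np.int64(379)] far [367 380]
148
```

```bash
python3 - <<'E'
from h import *
K,k,T=cal("wrist");A=(626.2,84.5);yaw=-0.235
u=np.array([.972,-.233,0])
for lift in(0,3.7):
  T2=T.copy();T2[2,3]+=lift;c=(K,k,T2)
  for th in(.75,.8,.85,.9):
    f=.6-th;P=lambda y:press((-130*np.cos(f)-2,y,150+130*np.sin(f)),A,yaw)
    # silhouette of end discs
    d=[P(-159)+13*(np.cos(a)*u+np.sin(a)*np.array([0,0,1])) for a in np.linspace(0,6.28,60)]
    e=[P(-71)+13*(np.cos(a)*u+np.sin(a)*np.array([0,0,1])) for a in np.linspace(0,6.28,60)]
    D=np.array([proj(c,q) for q in d]);E=np.array([proj(c,q) for q in e])
    print(lift,th,"far max row",D[:,1].max().round(1),"inner min/max row",E[:,1].min().round(1),E[:,1].max().round(1),"cols",E[:,0].min().round(1),E[:,0].max().round(1))
E
python3 -c "
import cv2
i=cv2.imread('pics/w5.png');cv2.imwrite('pics/w5c.png',cv2.resize(i[120:400,240:400],None,fx=3.5,fy=2.1,interpolation=cv2.INTER_CUBIC))"
```

```text
0 0.75 far max row 399.5 inner min/max row 193.4 213.5 cols 286.4 351.5
0 0.8 far max row 387.6 inner min/max row 189.4 207.8 cols 290.6 353.0
0 0.85 far max row 376.7 inner min/max row 185.8 202.7 cols 295.3 355.1
0 0.9 far max row 366.8 inner min/max row 182.5 198.1 cols 300.2 357.7
3.7 0.75 far max row 392.5 inner min/max row 191.1 210.2 cols 287.3 350.8
3.7 0.8 far max row 381.2 inner min/max row 187.3 204.8 cols 291.4 352.2
3.7 0.85 far max row 370.7 inner min/max row 183.8 200.0 cols 295.9 354.3
3.7 0.9 far max row 361.2 inner min/max row 180.7 195.6 cols 300.7 356.9
```

View pics/w5c.png

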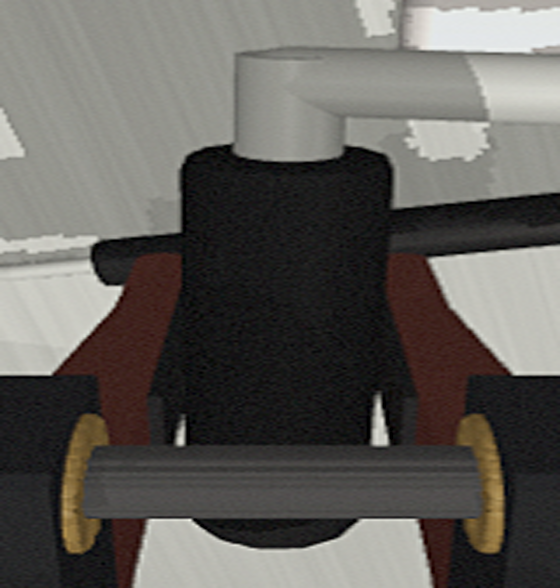

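From the bar's image, θ ≈ 0.82 and the bar sits several mm above the pinch point, while the force stays at about 8 N. The bar is likely slipping through the pads at the landing, which doesn't prove contact. I'll ride the lever back up and then press it from above with closed fingers, where the landing force will be clear.

```bash
python3 -m jog '{"delta_rot":[[0,0,0],[0,0,0],[0,0,0],[0,0,0],[0,0,0]],"translation":[[0,-1,-13],[0,-2,-26],[0,-3,-39],[0,-2.5,-52],[0,-1.3,-65]],"hand":[-1,-1,-1,-1,-1]}'
python3 -m jog '{"delta_rot":[[0,0,0],[0,0,0],[0,0,0],[0,0,0],[0,0,0]],"translation":[[0,3.3,-11],[0,7.4,-22],[0,12.8,-33],[0,19.2,-43],[0,19.2,-43]],"hand":[-1,-1,-1,-1,-1]}'
```

```text
t: 31.2
ee_pos: [477.9, 2.0, 163.4]
orientation: [2.462, 1.943, 0.007]
ft_force: [17.3, -7.5, -6.8]
width: 25.7
t: 31.7
ee_pos: [492.8, -2.7, 202.7]
orientation: [-2.466, -1.944, 0.004]
ft_force: [5.3, -3.7, -19.9]
width: 25.3
```

```bash
python3 -m jog '{"delta_rot":[[0,0,0],[0,0,0],[0,0,0],[0,0,0],[0,0,0]],"translation":[[0,0,0],[0,0,0],[0,0,0],[0,0,0],[0,0,0]],"hand":[1,1,1,1,1]}'
python3 -m jog '{"delta_rot":[[0,0,0],[0,0,0],[0,0,0],[0,0,0],[0,0,0]],"translation":[[0,0,-20],[0,0,-45],[0,0,-45],[0,0,-45],[0,0,-45]],"hand":[1,1,-1,-1,-1]}'
python3 -m jog '{"delta_rot":[[0,0,0],[0,0,0],[0,0,0],[0,0,0],[0,0,0]],"translation":[[0,0,0],[0,0,0],[0,0,0],[0,0,0],[0,0,0]],"hand":[-1,-1,-1,-1,-1]}'
```

```text
t: 32.2
ee_pos: [493.6, -1.8, 205.5]
orientation: [2.466, 1.946, 0.001]
ft_force: [-0.3, 0.4, -0.5]
width: 62.1
t: 32.7
ee_pos: [492.8, -1.9, 249.3]
orientation: [-2.466, -1.945, 0.002]
ft_force: [0.2, -0.5, -0.2]
width: 60.8
t: 33.2
ee_pos: [493.4, -1.9, 250.0]
orientation: [-2.466, -1.946, 0.0]
ft_force: [-0.3, 0.3, 0.5]
width: 20.9
```

```bash
python3 -m jog '{"delta_rot":[[0,0,0],[0,0,0],[0,0,0],[0,0,0],[0,0,0]],"translation":[[0,0,0],[0,0,0],[0,0,5],[0,0,10],[0,0,14]],"hand":[-1,-1,-1,-1,-1]}'
python3 -m jog '{"delta_rot":[[0,0,0],[0,0,0],[0,0,0],[0,0,0],[0,0,0]],"translation":[[0,-6.8,11.1],[0,-12.4,22.8],[0,-16.9,35],[0,-20.1,47.6],[0,-22.1,60.4]],"hand":[-1,-1,-1,-1,-1]}'
python3 -m jog '{"delta_rot":[[0,0,0],[0,0,0],[0,0,0],[0,0,0]],"translation":[[0,-0.6,13],[0,0,26],[0,0.5,29],[0,0.5,29]],"hand":[-1,-1,-1,-1]}'
```

```text
t: 33.7
ee_pos: [492.6, -1.8, 235.6]
orientation: [-2.466, -1.945, 0.002]
ft_force: [-11.0, 2.8, 16.0]
width: 0.7
t: 34.2
ee_pos: [469.2, 3.9, 175.0]
orientation: [-2.464, -1.943, 0.005]
ft_force: [-8.1, 3.8, 10.2]
width: 0.2
t: 34.6
ee_pos: [469.9, 3.6, 145.6]
orientation: [-2.464, -1.943, 0.006]
ft_force: [-6.4, 3.3, 7.2]
width: 0.2
```

```bash
for i in 1 2 3 4; do python3 -m jog '{"delta_rot":[[0,0,0],[0,0,0],[0,0,0]],"translation":[[0,0.2,1.2],[0,0.4,2.4],[0,0.4,2.4]],"hand":[-1,-1,-1]}' | egrep "ee|ft"; done
```

```text
ee_pos: [470.7, 3.4, 143.7]
ft_force: [-7.1, 2.1, 6.6]
ee_pos: [471.1, 3.3, 141.3]
ft_force: [-6.3, 1.1, 7.7]
ee_pos: [471.5, 3.2, 139.0]
ft_force: [-6.6, 1.9, 6.3]
ee_pos: [471.9, 3.1, 136.6]
ft_force: [-7.0, 1.6, 8.0]
```

```bash
for i in 1 2 3 4; do python3 -m jog '{"delta_rot":[[0,0,0],[0,0,0],[0,0,0]],"translation":[[0,0.2,1],[0,0.4,2],[0,0.4,2]],"hand":[-1,-1,-1]}' | egrep "ee|ft"; done
```

```text
ee_pos: [472.1, 3.1, 135.0]
ft_force: [-9.3, 2.3, 14.7]
ee_pos: [472.3, 3.0, 133.4]
ft_force: [-11.4, 3.2, 21.6]
ee_pos: [472.6, 3.0, 131.9]
ft_force: [-12.9, 2.8, 27.2]
ee_pos: [472.8, 2.9, 130.3]
ft_force: [-15.2, 2.7, 33.0]
```

The landing is clear: the force climbs steadily from TCP z ≈ 136.5, which is θ ≈ 0.81 and h ≈ 20.2 mm. Now I let the lever follow the fingers back up and move clear.

```bash
python3 -m jog '{"delta_rot":[[0,0,0],[0,0,0],[0,0,0],[0,0,0],[0,0,0]],"translation":[[0,-1,-6],[0,-2,-18],[0,-3,-31],[0,-3,-44],[0,-2,-57]],"hand":[-1,-1,-1,-1,-1]}'
python3 -m jog '{"delta_rot":[[0,0,0],[0,0,0],[0,0,0],[0,0,0],[0,0,0]],"translation":[[0,2,-12],[0,5,-24],[0,10,-35],[0,16,-46],[0,20,-56]],"hand":[-1,-1,-1,-1,-1]}'
python3 -m jog '{"delta_rot":[[0,0,0],[0,0,0],[0,0,0],[0,0,0],[0,0,0]],"translation":[[0,0,-20],[0,0,-60],[0,0,-90],[0,0,-90],[0,0,-90]],"hand":[-1,-1,-1,-1,-1]}'
python3 - <<'E'
from h import *
cv2.imwrite("pics/w6.png",optics.get_image("wrist")[:,:,::-1])
t=optics.get_image("top")[:,:,::-1];cv2.imwrite("pics/t6.png",t)
a=cv2.imread("pics/top0.png");d=cv2.absdiff(a,t).max(2)>40;n,l,s,c=cv2.connectedComponentsWithStats(d.astype(np.uint8))
print([s[i].tolist() for i in range(1,n) if s[i,4]>15])
cc=cal("wrist");print(proj(cc,(495.4,-2.4,223)).round(0))
E
```

```text
t: 37.5
ee_pos: [475.1, 2.6, 187.3]
orientation: [2.464, 1.944, 0.004]
ft_force: [4.1, -1.6, 3.5]
width: 0.4
t: 38.0
ee_pos: [493.1, -1.9, 242.6]
orientation: [-2.466, -1.945, 0.001]
ft_force: [0.3, 0.1, 0.5]
width: 0.4
t: 38.5
ee_pos: [492.5, -1.8, 331.8]
orientation: [-2.466, -1.945, 0.001]
ft_force: [0.0, -0.1, 0.2]
width: 0.3
[[300, 204, 31, 21, 338], [332, 215, 4, 15, 21], [281, 220, 46, 70, 1513], [271, 242, 7, 52, 248], [322, 245, 8, 13, 30], [237, 299, 93, 101, 1635], [330, 314, 7, 33, 68], [32, 321, 101, 79, 4138], [137, 323, 103, 77, 3866], [37, 344, 16, 31, 50], [310, 361, 24, 1, 24], [285, 362, 23, 1, 23], [293, 362, 54, 38, 1140], [137, 386, 16, 14, 125]]
[326. 200.]
```

View pics/w6.png

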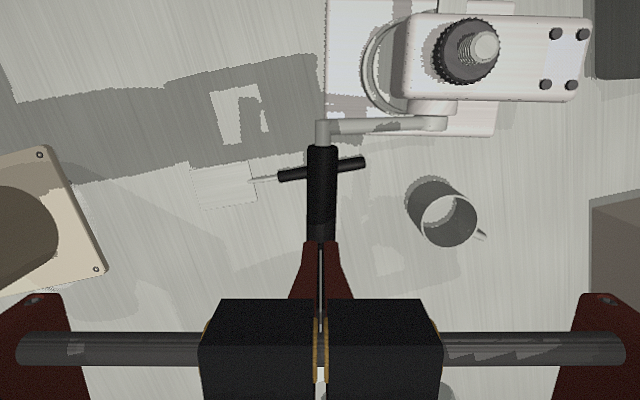

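The wrist view shows the lever back at its top position (stub at (322,125), bar upright). The mug and turner are unmoved, and the top-view differences are only the arm and its shadow. Handing in.

```bash
python3 -c "
from workcell import ctrl,get_obs
print(get_obs()['t'],ctrl.close_job())"
```

```text
the job is handed in; nothing more can be done
38.6 None
```

The stop collar is set at about 20.1 mm. The lever was pulled until the collar landed on the head and then came all the way back up. I handed the job in at 38.6 s with the robot clear of everything.

- **Collar height:** I wound the collar down in two grips and checked it by touch. The head top read 185.4, the collar top 227.5 and the rod end 250.4, so the underside stands 20.1 mm above the head. The rod end is 22.9 mm above the collar, where 23 was expected.
- **First pull:** I gripped the lever bar, but the force stayed at about 8 N past the expected landing point. The bar probably slipped in the fingers, so this pull didn't prove the collar had landed.
- **Second pull:** I rode the lever back up and pressed it again from above with the fingers closed. The force rose steadily from about 0.81 rad to 33 N, which is a clear landing and matches a height of about 20.2 mm. So the lever went down twice.
- **Final look:** The wrist picture showed the lever fully up. The before-and-after top views showed no change around the bottles, jar, glasses or mug, and the turner also looked unmoved in the wrist picture. I didn't measure the collar height again after the pulls.

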